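# Turn up a tube roller mixer by four clicks and start it

## Task

The blood tubes on the roller mixer should turn faster: with a fingertip, nudge the mixer's click-stop speed dial round clockwise (seen from above) until it rests exactly four clicks on from where it stands now, and only then press the round start key on the same panel fully in and let it spring back. Push the dial and the key gently, without gripping them, and leave the tubes and everything else where they are.

Things in the scene. Friction and masses are not known exactly. Their poses are not given: they have to be found in the camera images.
- mixer: tube roller mixer, white, 240 (its x) x 400 (its y) x 100 mm high, fixed; origin: centre of its underside, on the table; front face towards -x. Five grey rollers fill the +y part (tubes lie on them, tops 108 mm up); the -y end is a flat control ledge, 240 x 120 mm, top 92 mm above the table, with dial and key. A 100 mm high cheek parts them, 60 mm from the dial's axis
- dial (a joint): angle of the speed dial (vertical axis) in rad, 0 at the slowest click, growing CLOCKWISE seen from above. Ten click positions 30 degrees (0.524 rad) apart, end stops just outside the first and last; it starts in one of the first four. Each click takes up to 0.07 N m (about 3 N near the bar's end); past half-way the dial snaps on by itself into the next position and stays
- dial_centre (a point): point on the dial's axis level with its top, 122 mm above the table. The dial: a flat black skirt 64 mm across (top 10 mm above the ledge) with an upright bar across its middle, 60 mm long, 13 mm thick, 20 mm high (from 102 to 122 mm above the table), whose flat sides a fingertip can push. Ten ticks on the panel around it mark the positions
- dial_pointer (a point): top of the pointer end of the dial's bar (the end with a white line), 30 mm from the axis, turning with the dial; from dial_centre to here is where the dial points, at joint 0 towards 135 degrees from the mixer's x axis (counter-clockwise seen from above)
- key (a joint): travel of the start key in m: 0 at rest, 0.005 fully in; it springs back and takes 5 N when fully in
- key_top (a point): centre of the top of the start key, a grey round push key 26 mm across in a low round housing on the ledge, 105 mm from the dial's axis on the mixer's +x side; its top about 113 mm above the table; pressed straight down
- tube_a: capped blood tube, 15 mm thick, 100 mm long, lying loose on the rollers; origin at its middle
- tube_b: another capped tube on the rollers, same size; origin at its middle
- tube_c: another capped tube on the rollers, same size; origin at its middle
- jar: specimen jar with a red cap, 52 mm across and 62 mm high, standing loose on the table close beside the control ledge; origin at the centre of its underside
- rack: white tube rack 110 x 200 x 22 mm with five tubes standing 92 mm high, loose on the table; origin at the centre of its underside
- pump_bottle: white pump bottle, 66 mm across, 190 mm high, loose; origin at the centre of its underside
- tape: roll of tape lying flat, 76 mm across, 19 mm high, loose; origin at the centre of its underside
- marker: marker pen lying on the table, 124 mm long, 14 mm thick, loose; origin under its middle

How it is judged (in metres and radians):
On the way, in this order (a step that is already met when the one before it is completed fails the run):
1. the dial rests four clicks clockwise of its start, with the key still out (distance of dial_pointer from where it was at the start of the episode between 0.04974 and 0.05393 m and value of joint dial below 3.93 rad and velocity of joint dial below 0.1 rad/s and value of joint key below 0.001 m), for 0.3 s.
2. the start key is pressed fully in (value of joint key above 0.0042 m), for 0.05 s.
At the end, for the whole second after the job is handed in: The dial rests four clicks (120 degrees, within 8) clockwise of where it started, after which the start key was pressed at least 4.2 of its 5 mm and has sprung back; all loose things are at rest within 15 mm (tubes) or 20 mm (the others) of where they were (distance of dial_pointer from where it was at the start of the episode between 0.04974 and 0.05393 m and value of joint dial below 3.93 rad and value of joint key below 0.001 m and linear speed of each of tube_a, tube_b, tube_c, jar, rack, pump_bottle, tape, marker below 0.02 m/s and distance of each of tube_a, tube_b, tube_c from where it was at the start of the episode below 0.015 m and distance of each of jar, rack, pump_bottle, tape, marker from where it was at the start of the episode below 0.02 m); the robot touches nothing.
It fails at once if the key is pressed (more than 1.5 mm) while the dial is not four clicks from its start (value of joint key above 0.0015 m and not (distance of dial_pointer from where it was at the start of the episode between 0.04974 and 0.05393 m and value of joint dial below 3.93 rad)).
It fails at once if the dial or key is gripped or forced: more than 35 N between the fingers and the mixer with its controls (contact force between the fingers and mixer above 35 N).
It fails at once if a tube on the rollers is moved more than 15 mm (distance of any of tube_a, tube_b, tube_c from where it was at the start of the episode above 0.015 m).
It fails at once if another loose thing is moved more than 20 mm (distance of any of jar, rack, pump_bottle, tape, marker from where it was at the start of the episode above 0.02 m).
It also fails if it takes over 72 s, if anything falls off the work surface, if the arm or the gripper's body presses on something with over 40 N, if the wrist force passes 120 N, or if a joint passes its speed limit or range.

## Robot

A 7-joint arm with a two-finger parallel gripper is mounted at the origin on the work surface. World frame = base frame: x ahead of the robot, y to its left, z up, the work surface at z = 0. Lengths are in mm, angles in rad, forces in N, time in s.
With the tool pointing down it reaches from about 350 to 775 mm from the base axis. Payload 3.1 kg.
Tool frame: the origin (TCP) lies at the very end of the fingers, on their centre line; the grasp point (between the pads) lies 19 mm behind it; z points along the fingers, y is the direction in which the jaws open and shut (so a half turn about z gives the same grasp; the last joint's range is limited). The gripper opens to 85 mm and grips with 20 to 120 N. Pads are 22 mm wide; open, the fingers measure 114 mm over their backs; the gripper's body (76 mm by 85 mm) begins 54 mm behind the grasp point. The pads swing forward as they close: fully open they stand 13 mm farther back than shut.
Start: joints at [-1.362, 0.311, 0.014, 1.512, -0.004, 1.319, -0.027], TCP at [136.47, 532.816, 231.304] pointing down, gripper open.
Joint ranges: [-2.7, 2.7], [-0.3, 1.91], [-1.27, 1.3], [0.12, 2.57], [-1.44, 4.58], [0.2, 2.03], [-3.05, 3.05]. Speed limits (rad/s): [2.79, 2.79, 3.14, 3.14, 3.14, 3.14, 3.14].

## Interface

Orientations are given as a unit quaternion [x, y, z, w].
In Python, from bench import arm gives the robot as it stands.
- The arm moves only by the shell command python3 -m crank 'ROWS'. ROWS is JSON, a list of rows, each a list of 3 entries, a list of its own where there are three numbers: the finger opening in m, from 0 to 0.0854, then the shift along the tool's x, y, z in m, then the turn about the tool's z in degrees. In form: [[jaw, [tx, ty, tz], yaw], ...]. A call has 1 to 5 rows; each row is the pose to reach, as a shift and turn from the pose commanded when the call began, along the tool's axes at that moment; what a row does not reach only later rows make up. A row lasts 1/12 s, in which the tool goes at most 41.7 mm and 7.16 degrees, less where a joint would pass 70% of its speed; a pose out of reach is approached as far as the arm can. A call with a gripper value outside its range is refused whole. The fingers move at their own pace and stop on an object; the grip force is fixed at half the most. Time passes only in rows, so rows that repeat a pose let the fingers close. It gives the time, the measured TCP pose, the force and the opening at its end, in the units of the state.
- arm.state(): the state, without advancing time (a new reading comes with each control period).
- arm.camera(name): name is "side" or "top"; returns the picture (480x640x3 uint8, blue, green, red); there is no depth.
- arm.get_calibration(name): a dict with "fx", "fy", "cx", "cy" (pixels), "D" ([k1, k2, p1, p2, k3] as OpenCV has them; the pictures are not rectified), "world_from_camera" (4x4, takes a point from camera to world coordinates). Camera axes: x right, y down, z forward; pixel columns grow to the right and rows downward; lengths in mm; the calibration is good to about 2 mm. A picture is of the moment at which its call begins. get_calibration takes no time and is no camera call.
- arm.job_done(): hands the job in, once; it reports no verdict.
The state is a dict: "t": time; "joint_pos": joint angles; "joint_vel": joint speeds; "tau": joint torques, N m; "eef_pos": TCP position; "orientation": TCP orientation; "force": force on the tool from outside, world axes, zero at the start; "torque": the same for the moment, N m; "finger_gap": opening from 0.0 (shut) to 1.0 (fully open).
Only numpy, scipy, OpenCV 4.12 (cv2) and the standard library are available. Lean on these libraries where they do the work, as an engineer would, in place of code of your own. Each camera call takes 0.05 s, during which the arm holds its last target. There are 200 camera calls.

## Working session

There is one attempt and no reset: what is moved stays moved. The work goes in short steps, Python scripts to look and compute and a shell command to move; the robot and the scene stay as the last step left them, time stands still between calls to the robot, and variables do not carry over. Pictures are saved under pics/ and viewed, about 8 in all and at most 12, crops included, and the job is handed in when it is done.

```bash
mkdir -p pics; cat > h.py <<'E'
import numpy as np,cv2
from bench import arm
def snap(n,f):
    im=arm.camera(n); cv2.imwrite('pics/'+f,im); return im
def cal(n):
    c=arm.get_calibration(n); K=np.array([[c['fx'],0,c['cx']],[0,c['fy'],c['cy']],[0,0,1.]]); return K,np.array(c['D'],float),np.array(c['world_from_camera'],float)
def px2w(n,uv,z):
    K,D,T=cal(n); p=cv2.undistortPoints(np.array(uv,float).reshape(-1,1,2),K,D).reshape(-1,2)
    d=np.c_[p,np.ones(len(p))]@T[:3,:3].T; o=T[:3,3]
    return o+d*((z-o[2])/d[:,2])[:,None]
def w2px(n,P):
    K,D,T=cal(n); W=np.linalg.inv(T); r,_=cv2.Rodrigues(W[:3,:3])
    return cv2.projectPoints(np.array(P,float).reshape(-1,1,3),r,W[:3,3],K,D)[0].reshape(-1,2)
E
python3 - <<'E'
from h import *
snap('top','top0.png');snap('side','side0.png')
for n in('top','side'):print(cal(n))
print(arm.state())
E
```

```text
(array([[546.51081989,   0.        , 306.38186191],
       [  0.        , 546.51081989, 246.0415064 ],
       [  0.        ,   0.        ,   1.        ]]), array([-0.10174333,  0.        ,  0.        ,  0.        ,  0.        ]), array([[ 7.55876698e-05, -9.89039124e-01,  1.47653667e-01,
         3.17883234e+02],
       [-9.99818276e-01, -2.88950749e-03, -1.88431624e-02,
         2.70476485e+00],
       [ 1.90632712e-02, -1.47625410e-01, -9.88859611e-01,
         1.19081099e+03],
       [ 0.00000000e+00,  0.00000000e+00,  0.00000000e+00,
         1.00000000e+00]]))
(array([[451.66475173,   0.        , 326.54694084],
       [  0.        , 451.66475173, 246.15130089],
       [  0.        ,   0.        ,   1.        ]]), array([-0.09985377,  0.        ,  0.        ,  0.        ,  0.        ]), array([[ 9.65302360e-01, -1.63235960e-01,  2.03826828e-01,
         2.98132547e+02],
       [-2.60740131e-01, -6.45395390e-01,  7.17968923e-01,
        -6.67736226e+02],
       [ 1.43505485e-02, -7.46202930e-01, -6.65563858e-01,
         7.15300605e+02],
       [ 0.00000000e+00,  0.00000000e+00,  0.00000000e+00,
         1.00000000e+00]]))
{'t': 0.1, 'joint_pos': array([-1.36170146,  0.31164891,  0.01402709,  1.5129347 , -0.00439007,
        1.31922342, -0.02724088]), 'joint_vel': array([ 0.00110996, -0.0011888 ,  0.00108179, -0.0040121 , -0.00085498,
        0.00074338,  0.00051427]), 'tau': array([ 9.74808027e-04, -3.80852294e+01,  1.46792438e-01, -2.31241590e+01,
        1.23644300e-02,  8.17905238e-03, -5.15150759e-06]), 'eef_pos': array([136.33553076, 532.13347412, 230.31270145]), 'orientation': array([ 1.25066261e-01,  9.92147790e-01, -1.08890333e-03, -8.13492775e-05]), 'force': array([-0.41559081, -0.57672733,  0.01443219]), 'torque': array([ 0.02914291,  0.01313214, -0.00183152]), 'finger_gap': 1.0001147098399992}
```

View pics/top0.png

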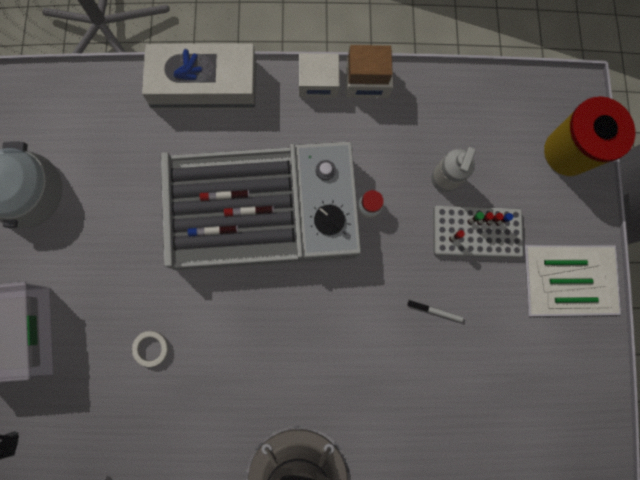

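View pics/side0.png

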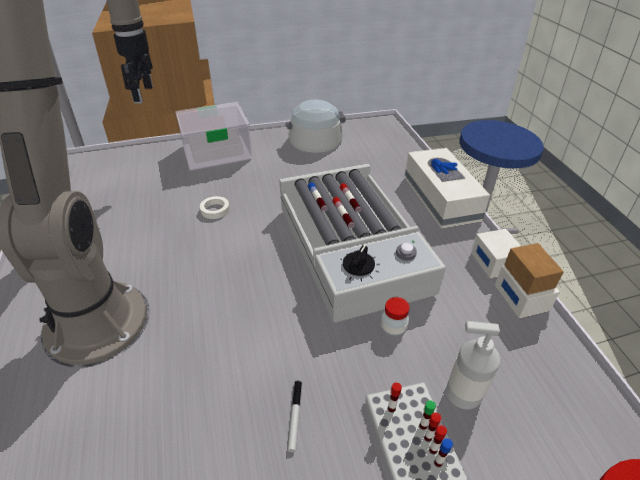

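Top view: dial at about (329,220), key at (326,170), jar at (372,202), tubes near (190-270, 195-232). I'll zoom in on the dial in both views.

```bash
python3 - <<'E'
from h import *
t=cv2.imread('pics/top0.png');s=cv2.imread('pics/side0.png')
a=cv2.resize(t[140:260,290:390],None,fx=5,fy=5,interpolation=cv2.INTER_CUBIC)[:600]
cv2.imwrite('pics/c1.png',a)
b=cv2.resize(s[225:325,320:450],None,fx=6,fy=6,interpolation=cv2.INTER_CUBIC)
cv2.imwrite('pics/c2.png',b)
# dark skirt in top
g=t.max(2);m=np.zeros_like(g);m[195:245,305:352]=(g[195:245,305:352]<50)
n,l,st,c=cv2.connectedComponentsWithStats(m);i=1+st[1:,4].argmax();print(st[i],c[i])
cs=max(cv2.findContours((l==i).astype('uint8'),0,1)[0],key=len);print(cv2.minEnclosingCircle(cs))
print(px2w('top',[c[i],cv2.minEnclosingCircle(cs)[0],(326,170)],102))
E
```

```text
[315 205  30  30 676] [329.65976331 220.09763314]
((329.31817626953125, 219.68182373046875), 15.070324897766113)
[[533.89249964 -65.34008413 102.        ]
 [534.75028215 -64.65077648 102.        ]
 [639.22113349 -58.5180853  102.        ]]
```

View pics/c1.png

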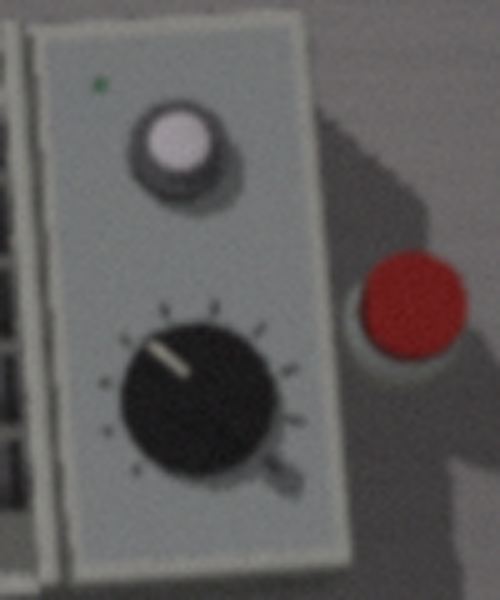

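View pics/c2.png

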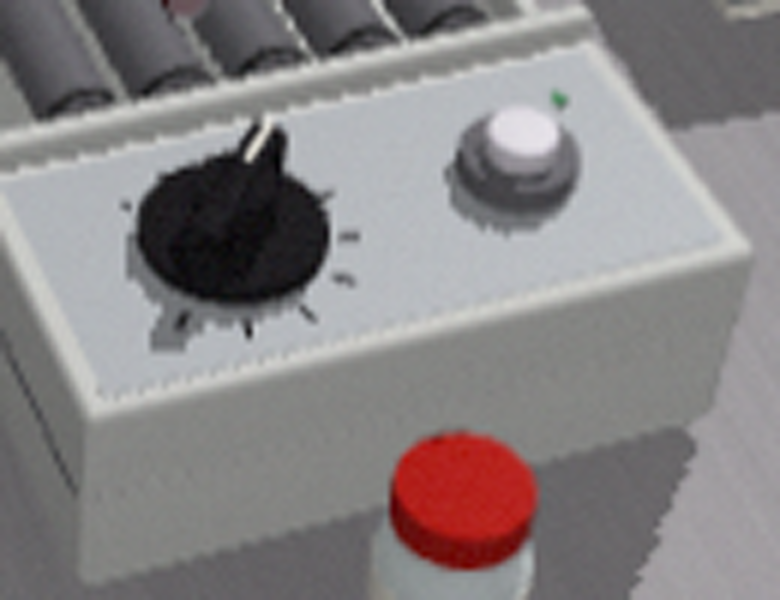

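```bash
python3 - <<'E'
from h import *
f=lambda x,y:(290+x/5,140+y/5)
L=px2w('top',[f(152,345),f(188,375)],122)
k=px2w('top',[f(179,139)],113)[0]
s=px2w('side',[(320+523/6,225+130/6)],113)[0]
Ls=px2w('side',[(320+268/6,225+120/6),(320+250/6,225+158/6)],122)
d=px2w('top',[(329.4,219.8)],102)[0]
print('line',L,Ls,'key',k,s,'dial',d)
tk=[(138,470),(108,432),(104,383),(124,340),(165,310),(215,307),(260,328),(290,370),(295,420)]
T=px2w('top',[f(*q) for q in tk],92)
from scipy.optimize import least_squares
r=least_squares(lambda p:np.hypot(T[:,0]-p[0],T[:,1]-p[1])-p[2],[534,-65,40]);print('tick circle',r.x,r.fun.round(1))
A=lambda v:np.degrees(np.arctan2(v[...,1],v[...,0]))
c=r.x[:2];print('ticks',A(T[:,:2]-c).round(1),'line',A(L[0,:2]-c),A(L[0]-L[1]),A(Ls[0]-Ls[1]),A(Ls[0,:2]-c),'x axis',A(k[:2]-c),A(s[:2]-c),np.hypot(*(k[:2]-c)))
b=px2w('top',[f(45,40),f(300,15),f(348,560),f(75,578)],92);print(b, A(b[1]-b[0])+90,A(b[1]-b[2]),A(b[0]-b[3]))
print('jar',px2w('top',[f(413,303)],62), 'tcp now',arm.state()['eef_pos'])
E
```

```text
line [[552.46200915 -45.69800798 122.        ]
 [540.27960722 -60.04012308 122.        ]] [[554.07432943 -42.95903127 122.        ]
 [542.37466534 -59.22083157 122.        ]] key [640.6342255 -57.5194109 113.       ] [639.72112045 -59.36440918 113.        ] dial [534.50634137 -64.81565331 102.        ]
tick circle [536.4343186  -66.40725605  39.55818532] [-0.7  0.4  0.1 -0.   0.3 -0.2 -0.4 -0.1  0.6]
ticks [ 139.5  110.3   80.4   51.4   20.4   -9.8  -40.1  -71.7 -102.3] line 52.2623219059865 49.65494137790103 54.26661232249312 53.04599440537047 x axis 4.875305798448029 3.9008056730727314 104.57826919710737
[[ 689.65925972   -2.74433926   92.        ]
 [ 701.50616596 -110.0403216    92.        ]
 [ 470.00669547 -126.59272832   92.        ]
 [ 462.34770882  -15.43224467   92.        ]] 6.300696130332369 4.089736453086448 3.194777688968623
jar [[ 584.46856715 -159.52262948   62.        ]] tcp now [136.33553076 532.13347412 230.31270145]
```

```bash
cat >> h.py <<'E'
from scipy.spatial.transform import Rotation as R
C=np.array([536.,-65.6])
def orbit(th,d,r=22):
    a=np.radians(th);u=np.array([np.cos(a),np.sin(a)]);return C+r*u+d*np.array([-u[1],u[0]])
def to(xy,z,th=None):
    "shift in tool axes (m) and yaw (deg) to xy,z with tool y along th"
    s=arm.state();M=R.from_quat(s['orientation']).as_matrix()
    sh=M.T@(np.array([*xy,z])-s['eef_pos'])/1000
    y=np.degrees(np.arctan2(M[1,1],M[0,1]));dy=0 if th is None else (y-th+180)%360-180
    print('t %.2f pos %s F %s gap %.3f ytool %.1f q7 %.2f -> shift %s yaw %.1f'%(s['t'],s['eef_pos'].round(1),s['force'].round(1),s['finger_gap'],y,s['joint_pos'][6],sh.round(4),dy))
E
python3 -c "
from h import *
print(orbit(49.3,34));to(orbit(49.3,34),180,49.3)"
```

```text
[524.56959745 -26.74969887]
t 0.10 pos [136.3 532.1 230.3] F [-0.4 -0.6  0. ] gap 1.000 ytool 75.6 q7 -0.03 -> shift [-0.5148 -0.4449  0.0513] yaw 26.3
```

```bash
python3 -m crank '[[0,[-0.03,-0.026,0],5],[0,[-0.06,-0.052,0],10],[0,[-0.09,-0.078,0],16],[0,[-0.12,-0.104,0],21],[0,[-0.15,-0.13,0],26.3]]'; python3 -c "
from h import *
to(orbit(49.3,34),180,49.3)"
```

```text
t: 0.52
eef_pos: [250.1, 367.6, 230.8]
orientation: [0.349, 0.937, -0.0, -0.0]
force: [0.5, 0.6, 0.2]
finger_gap: 0.3
t 0.52 pos [250.1 367.6 230.8] F [0.5 0.6 0.2] gap 0.300 ytool 49.1 q7 -0.14 -> shift [-0.4657 -0.1184  0.051 ] yaw -0.2
```

```bash
python3 -m crank '[[0,[-0.035,-0.009,0],0],[0,[-0.07,-0.018,0],0],[0,[-0.105,-0.027,0],0],[0,[-0.14,-0.036,0],0],[0,[-0.175,-0.045,0],0]]';python3 -m crank '[[0,[-0.035,-0.009,0],0],[0,[-0.07,-0.018,0],0],[0,[-0.105,-0.027,0],0],[0,[-0.14,-0.036,0],0],[0,[-0.175,-0.045,0],0]]'; python3 -c "
from h import *
to(orbit(49.3,34),180,49.3)"
```

```text
t: 0.93
eef_pos: [353.3, 219.7, 231.1]
orientation: [0.347, 0.938, -0.0, -0.0]
force: [1.0, 0.8, -0.5]
finger_gap: -0.005
t: 1.35
eef_pos: [456.7, 71.8, 231.1]
orientation: [0.347, 0.938, 0.0, -0.0]
force: [0.9, 1.2, 0.1]
finger_gap: -0.001
t 1.35 pos [456.7  71.8 231.1] F [0.9 1.2 0.1] gap -0.001 ytool 49.4 q7 0.75 -> shift [-0.1157 -0.0306  0.0511] yaw 0.1
```

```bash
python3 -m crank '[[0,[-0.03,-0.008,0],0],[0,[-0.06,-0.016,0],0],[0,[-0.09,-0.024,0],0],[0,[-0.109,-0.028,0.01],0],[0,[-0.109,-0.028,0.03],0]]'; python3 - <<'E'
from h import *
to(orbit(49.3,34),112,49.3)
a=snap('top','top1.png');b=snap('side','side1.png')
v=np.hstack([cv2.resize(a[150:260,280:380],(400,440)),cv2.resize(b[180:290,310:410],(400,440))]);cv2.imwrite('pics/v1.png',v)
E
```

```text
t: 1.77
eef_pos: [524.4, -25.2, 203.0]
orientation: [0.351, 0.936, -0.001, 0.004]
force: [0.7, -0.1, 0.2]
finger_gap: -0.001
t 1.77 pos [524.4 -25.2 203. ] F [ 0.7 -0.1  0.2] gap -0.001 ytool 48.9 q7 1.04 -> shift [-0.0004 -0.0012  0.091 ] yaw -0.4
```

View pics/v1.png

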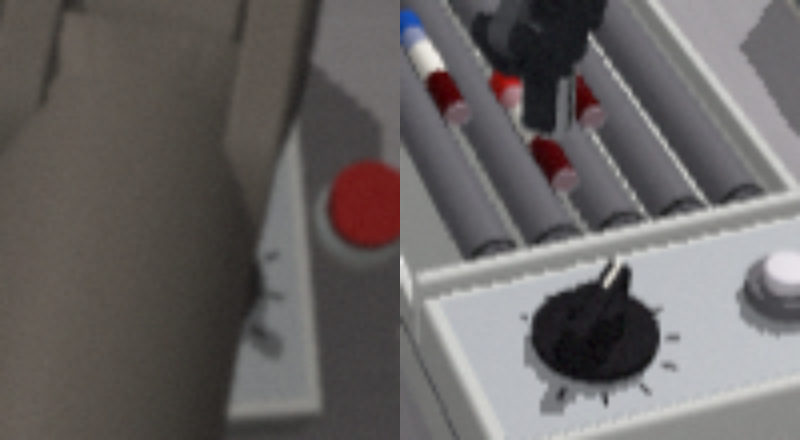

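The top view is blocked by the arm. The side view shows the shut fingertip above the dial (tip around (550,130) in the crop). Descending.

```bash
python3 -m crank '[[0,[0,-0.001,0.03],0],[0,[0,-0.001,0.06],0],[0,[0,-0.001,0.08],0],[0,[0,-0.001,0.092],0],[0,[0,-0.001,0.092],0]]'; python3 - <<'E'
from h import *
to(orbit(49.3,20),110,49.3)
b=snap('side','side2.png')
cv2.imwrite('pics/v2.png',cv2.resize(b[200:300,310:430],None,fx=5,fy=5,interpolation=2))
E
```

```text
t: 2.28
eef_pos: [517.3, -17.9, 106.8]
orientation: [0.346, 0.938, -0.001, -0.003]
force: [-0.3, -0.7, -0.7]
finger_gap: -0.003
t 2.28 pos [517.3 -17.9 106.8] F [-0.3 -0.7 -0.7] gap -0.003 ytool 49.5 q7 1.10 -> shift [-0.0253 -0.0021 -0.0034] yaw 0.2
```

View pics/v2.png

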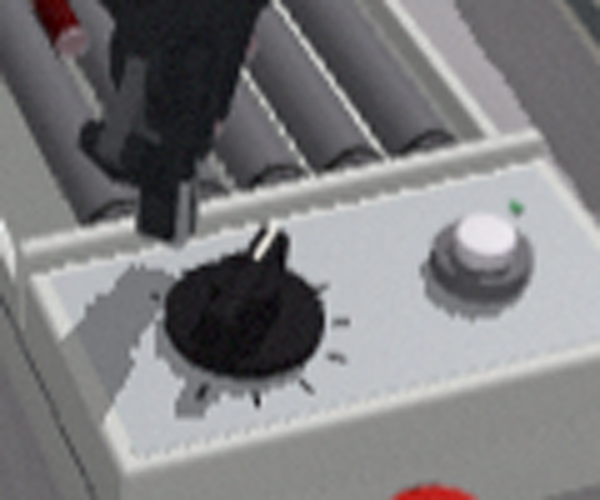

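Side view: fingertip at crop (165,235), beside the cheek and dial skirt, with the pointer end (268,240) just ahead of it. I'll approach the bar.

```bash
python3 -m crank '[[0,[-0.01,-0.002,-0.003],0],[0,[-0.02,-0.002,-0.003],0],[0,[-0.02,-0.002,-0.003],0],[0,[-0.02,-0.002,-0.003],0]]'; python3 -c "
from h import *
to(orbit(49.3,17.5),110,49.3)"
python3 -m crank '[[0,[-0.002,0,0],0],[0,[-0.004,0,0],0],[0,[-0.004,0,0],0]]'; python3 -c "
from h import *
to(orbit(49.3,17.5),110,49.3)"
```

```text
t: 2.67
eef_pos: [535.5, -35.5, 113.6]
orientation: [0.348, 0.937, 0.0, 0.001]
force: [0.8, -0.1, -0.8]
finger_gap: -0.0
t 2.67 pos [535.5 -35.5 113.6] F [ 0.8 -0.1 -0.8] gap -0.000 ytool 49.2 q7 1.13 -> shift [-0.0025 -0.0005  0.0036] yaw -0.1
t: 2.92
eef_pos: [537.1, -36.6, 112.4]
orientation: [0.347, 0.938, 0.0, -0.0]
force: [-1.8, 0.1, 1.2]
finger_gap: -0.002
t 2.92 pos [537.1 -36.6 112.4] F [-1.8  0.1  1.2] gap -0.002 ytool 49.3 q7 1.14 -> shift [-0.0006 -0.0007  0.0024] yaw 0.0
```

```bash
cat >> h.py <<'E'
def rows(th0,steps,d=17,r=22,z=111):
    s=arm.state();M=R.from_quat(s['orientation']).as_matrix();y=np.degrees(np.arctan2(M[1,1],M[0,1]))
    e=s['eef_pos'];v=e[:2]-C;u=M[:2,1];n=np.array([-u[1],u[0]])
    print('t %.2f pos %s F %s ytool %.1f r %.1f d %.1f q7 %.2f'%(s['t'],e.round(1),s['force'].round(1),y,v@u,v@n,s['joint_pos'][6]))
    for k in steps:
        t=th0-k; p=orbit(t,d,r);sh=M.T@(np.array([*p,z])-e)/1000
        print(sh.round(4).tolist(),round(y-t,1))
E
python3 -c "
from h import *
rows(49.3,[5,10,15,20,25])"
```

```text
t 2.92 pos [537.1 -36.6 112.4] F [-1.8  0.1  1.2] ytool 49.3 r 22.7 d 18.1 q7 1.14
[-0.0031, 0.0007, 0.0014] 5.0
[-0.0052, 0.0019, 0.0014] 10.0
[-0.0074, 0.003, 0.0014] 15.0
[-0.0096, 0.0038, 0.0014] 20.0
[-0.012, 0.0044, 0.0014] 25.0
```

```bash
python3 -m crank '[[0,[-0.003,0.0007,0.001],5],[0,[-0.0052,0.0019,0.001],10],[0,[-0.0074,0.003,0.001],15],[0,[-0.0096,0.0038,0.001],20],[0,[-0.012,0.0044,0.001],25]]'; python3 -c "
from h import *
rows(24.3,[5,10,15,20,25])"
```

```text
t: 3.33
eef_pos: [548.7, -40.8, 111.2]
orientation: [0.544, 0.839, 0.0, -0.001]
force: [-2.6, 4.3, 1.5]
finger_gap: 0.004
t 3.33 pos [548.7 -40.8 111.2] F [-2.6  4.3  1.5] ytool 24.1 r 21.7 d 17.4 q7 0.76
[-0.0024, 0.0016, 0.0002] 4.8
[-0.0044, 0.0028, 0.0002] 9.8
[-0.0066, 0.0039, 0.0002] 14.8
[-0.0089, 0.0047, 0.0002] 19.8
[-0.0112, 0.0054, 0.0002] 24.8
```

```bash
python3 -m crank '[[0,[-0.0024,0.0016,0],5],[0,[-0.0044,0.0028,0],10],[0,[-0.0066,0.0039,0],15],[0,[-0.0089,0.0047,0],20],[0,[-0.0112,0.0054,0],25]]'; python3 -c "
from h import *
rows(-0.7,[5,10,15,20,25])"
```

```text
t: 3.75
eef_pos: [558.5, -48.8, 111.2]
orientation: [0.712, 0.702, 0.0, -0.0]
force: [0.7, 0.2, -0.3]
finger_gap: -0.002
t 3.75 pos [558.5 -48.8 111.2] F [ 0.7  0.2 -0.3] ytool -0.9 r 22.2 d 17.1 q7 0.39
[-0.0021, 0.0011, 0.0002] 4.8
[-0.0042, 0.0024, 0.0002] 9.8
[-0.0064, 0.0034, 0.0002] 14.8
[-0.0086, 0.0042, 0.0002] 19.8
[-0.011, 0.0049, 0.0002] 24.8
```

```bash
python3 -m crank '[[0,[-0.0021,0.0011,0],5],[0,[-0.0042,0.0024,0],10],[0,[-0.0064,0.0034,0],15],[0,[-0.0086,0.0042,0],20],[0,[-0.011,0.0049,0],25]]'; python3 -c "
from h import *
rows(-25.7,[5,10,15,20,25,30])"
```

```text
t: 4.17
eef_pos: [563.3, -58.1, 111.1]
orientation: [0.847, 0.532, 0.0, -0.001]
force: [-0.6, 1.0, 0.0]
finger_gap: -0.004
t 4.17 pos [563.3 -58.1 111.1] F [-0.6  1.   0. ] ytool -25.8 r 21.3 d 18.7 q7 0.03
[-0.0036, 0.002, 0.0001] 4.9
[-0.0057, 0.0033, 0.0001] 9.9
[-0.0079, 0.0043, 0.0001] 14.9
[-0.0102, 0.0051, 0.0] 19.9
[-0.0125, 0.0058, 0.0] 24.9
[-0.0149, 0.0062, 0.0] 29.9
```

```bash
python3 -m crank '[[0,[-0.003,0.002,0],5],[0,[-0.0057,0.0033,0],10],[0,[-0.0079,0.0043,0],15],[0,[-0.0102,0.0051,0],20],[0,[-0.0125,0.0058,0],25]]'; python3 - <<'E'
from h import *
rows(-50.7,[3,6,9,12])
b=snap('side','side3.png')
cv2.imwrite('pics/v3.png',cv2.resize(b[200:300,310:430],None,fx=5,fy=5,interpolation=2))
E
```

```text
t: 4.58
eef_pos: [563.9, -71.4, 111.2]
orientation: [0.942, 0.336, 0.001, -0.002]
force: [0.9, 2.0, 0.7]
finger_gap: -0.0
t 4.58 pos [563.9 -71.4 111.2] F [0.9 2.  0.7] ytool -50.8 r 22.1 d 17.9 q7 -0.32
[-0.0021, 0.0007, 0.0002] 2.9
[-0.0033, 0.0015, 0.0002] 5.9
[-0.0046, 0.0022, 0.0001] 8.9
[-0.0059, 0.0029, 0.0001] 11.9
```

View pics/v3.png

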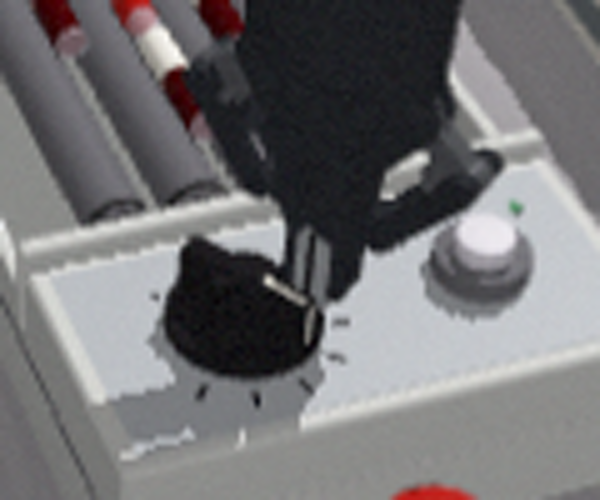

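The fingertip pushes the bar; the pointer line runs from crop (265,278) to (305,302). I'll compute its angle.

```bash
python3 - <<'E'
from h import *
L=px2w('side',[(363,255.6),(371,260.4)],122)[:,:2];print(L)
A=lambda v:np.degrees(np.arctan2(v[1],v[0]));print(A(L[1]-L[0]),A(L[1]-C),A(L[0]-C))
E
```

```text
[[541.00273586 -71.4923738 ]
 [551.57913178 -88.08242015]]
-57.4818966728396 -55.2800815983823 -49.668118574627144
```

```bash
python3 -m crank '[[0,[-0.002,0.0007,0],3],[0,[-0.0033,0.0015,0],6],[0,[-0.0046,0.0022,0],9],[0,[-0.0046,0.0022,0],9]]'; python3 -c "
from h import *
rows(-59.7,[3,6])"
```

```text
t: 4.97
eef_pos: [560.9, -79.0, 111.2]
orientation: [0.965, 0.262, -0.0, 0.0]
force: [0.5, 0.7, -0.2]
finger_gap: -0.002
t 4.97 pos [560.9 -79.  111.2] F [ 0.5  0.7 -0.2] ytool -59.6 r 24.2 d 14.7 q7 -0.44
[0.0011, -0.0013, 0.0002] 3.1
[-0.0001, -0.0005, 0.0002] 6.1
```

```bash
python3 -m crank '[[0,[0.008,0,0],0],[0,[0.016,0,0],0],[0,[0.016,0,-0.03],0],[0,[0.016,0,-0.06],0],[0,[0.016,0,-0.06],0]]'; python3 - <<'E'
from h import *
to([640.1,-58.4],140)
b=snap('side','side4.png')
cv2.imwrite('pics/v4.png',cv2.resize(b[200:300,310:430],None,fx=6,fy=6,interpolation=2))
E
```

```text
t: 5.38
eef_pos: [579.1, -71.9, 177.0]
orientation: [0.965, 0.263, 0.005, 0.003]
force: [1.5, -0.3, 0.7]
finger_gap: 0.004
t 5.38 pos [579.1 -71.9 177. ] F [ 1.5 -0.3  0.7] gap 0.004 ytool -59.5 q7 -0.50 -> shift [0.0591 0.0191 0.0376] yaw 0.0
```

View pics/v4.png

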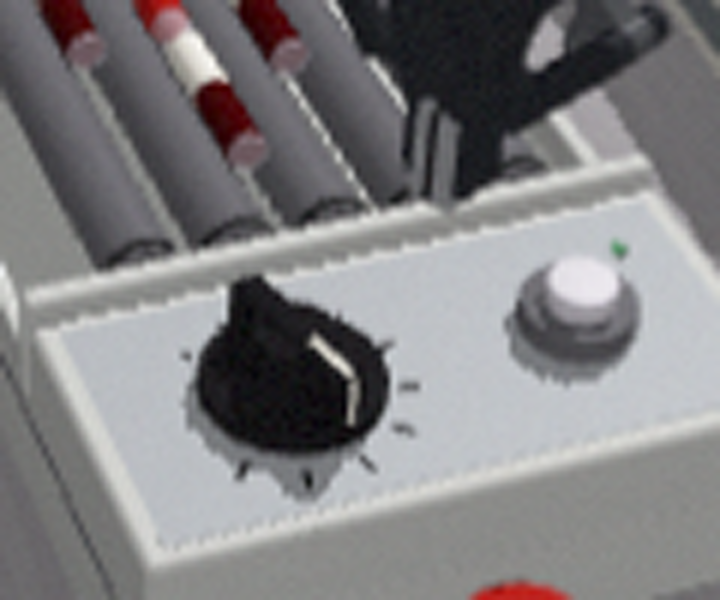

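The dial is free of the finger; pointer line from crop (315,338) to (352,380).

```bash
python3 - <<'E'
from h import *
L=px2w('side',[(310+315/6,200+338/6),(310+352/6,200+380/6)],122)[:,:2];print(L)
L0=px2w('side',[(320+268/6,225+120/6)],122)[0,:2]
A=lambda v:np.degrees(np.arctan2(v[1],v[0]));print(A(L[1]-L[0]),A(L[1]-C),np.hypot(*(L[1]-L0)))
k=px2w('side',[(310+584/6,200+281/6)],113);print(k)
E
```

```text
[[539.40195451 -73.22859103]
 [544.58819621 -94.64021492]]
-76.38426518516991 -73.52522886188257 52.54456647684949
[[639.85317463 -59.91737684 113.        ]]
```

Dial is four clicks on (52.5 mm chord; allowed range 49.7–53.9). Moving above the key.

```bash
python3 -m crank '[[0,[0.03,0.01,0.01],0],[0,[0.0585,0.019,0.03],0],[0,[0.0585,0.019,0.04],0],[0,[0.0585,0.019,0.04],0],[0,[0.0585,0.019,0.04],0]]'; python3 - <<'E'
from h import *
to([640,-58.8],118)
E
```

```text
t: 5.85
eef_pos: [633.7, -57.5, 129.7]
orientation: [0.965, 0.262, -0.002, -0.0]
force: [0.1, -0.2, -0.4]
finger_gap: -0.004
t 5.85 pos [633.7 -57.5 129.7] F [ 0.1 -0.2 -0.4] gap -0.004 ytool -59.6 q7 -0.52 -> shift [0.0048 0.0043 0.0117] yaw 0.0
```

```bash
python3 -m crank '[[0,[0.005,0.004,0],0],[0,[0.005,0.004,0.008],0],[0,[0.005,0.004,0.012],0],[0,[0.005,0.004,0.012],0]]'; python3 -c "
from h import *
to([640,-58.8],108)"; python3 -m crank '[[0,[0,0,0.003],0],[0,[0,0,0.006],0],[0,[0,0,0.006],0]]';python3 -c "
from h import *
to([640,-58.8],108)"
```

```text
t: 6.18
eef_pos: [640.4, -58.4, 118.6]
orientation: [0.965, 0.261, -0.001, -0.001]
force: [0.6, -0.1, 0.1]
finger_gap: 0.003
t 6.18 pos [640.4 -58.4 118.6] F [ 0.6 -0.1  0.1] gap 0.003 ytool -59.7 q7 -0.52 -> shift [-0.0005  0.0001  0.0106] yaw 0.0
t: 6.43
eef_pos: [641.1, -58.5, 113.1]
orientation: [0.965, 0.262, -0.0, 0.0]
force: [-0.9, -0.9, 2.2]
finger_gap: 0.001
t 6.43 pos [641.1 -58.5 113.1] F [-0.9 -0.9  2.2] gap 0.001 ytool -59.7 q7 -0.51 -> shift [-0.0011 -0.0003  0.0051] yaw 0.0
```

```bash
python3 -m crank '[[0,[0,0,0.002],0],[0,[0,0,0.004],0],[0,[0,0,0.004],0],[0,[0,0,0.004],0]]'; python3 -m crank '[[0,[0,0,0.001],0],[0,[0,0,0.0015],0],[0,[0,0,0.0015],0]]'
```

```text
t: 6.77
eef_pos: [641.2, -58.5, 109.8]
orientation: [0.965, 0.262, 0.0, -0.0]
force: [-0.5, 0.1, 4.1]
finger_gap: -0.005
t: 7.02
eef_pos: [641.2, -58.5, 108.2]
orientation: [0.965, 0.262, 0.0, -0.0]
force: [-0.8, 0.4, 4.9]
finger_gap: -0.0
```

```bash
python3 -m crank '[[0,[0,0,0.001],0],[0,[0,0,0.001],0]]'; python3 -m crank '[[0,[0,0,0.001],0],[0,[0,0,0.001],0]]'
```

```text
t: 7.18
eef_pos: [641.3, -58.5, 108.2]
orientation: [0.965, 0.262, 0.0, -0.0]
force: [-3.3, 0.6, 9.2]
finger_gap: -0.003
t: 7.35
eef_pos: [641.3, -58.5, 108.1]
orientation: [0.965, 0.262, 0.001, -0.0]
force: [-4.3, 1.1, 13.0]
finger_gap: -0.003
```

Hard stop at 108.1 mm, i.e. 5 mm in. Retreating.

```bash
python3 -m crank '[[0,[0,0,-0.01],0],[0,[0,0,-0.04],0],[0,[0,0,-0.075],0],[0,[0,0,-0.11],0],[0,[0,0,-0.11],0]]'; python3 - <<'E'
from h import *
to([480,250],225)
b=snap('side','side5.png')
o=cv2.imread('pics/side0.png')
v=np.hstack([cv2.resize(b[200:310,310:430],None,fx=4,fy=4,interpolation=2),cv2.resize(o[200:310,310:430],None,fx=2,fy=4)[:,:0]])
cv2.imwrite('pics/v5.png',cv2.resize(b[130:350,270:470],None,fx=2.7,fy=2.7,interpolation=2))
L=b.astype(int);d=np.abs(L-o).max(2)>60
n,l,st,c=cv2.connectedComponentsWithStats(d.astype('uint8'));print([s.tolist() for s in st[1:] if s[4]>15])
E
```

```text
t: 7.77
eef_pos: [644.8, -60.6, 223.4]
orientation: [0.965, 0.262, 0.006, 0.003]
force: [0.8, -1.2, 1.4]
finger_gap: 0.001
t 7.77 pos [644.8 -60.6 223.4] F [ 0.8 -1.2  1.4] gap 0.001 ytool -59.6 q7 -0.57 -> shift [ 0.0148 -0.3512 -0.0048] yaw 0.0
[[0, 0, 62, 178, 7509], [38, 0, 9, 30, 87], [143, 0, 49, 26, 715], [323, 0, 159, 197, 9100], [112, 21, 31, 11, 170], [114, 34, 32, 38, 682], [67, 41, 68, 110, 1924], [143, 64, 9, 25, 108], [122, 67, 6, 20, 43], [135, 93, 5, 9, 24], [68, 148, 49, 60, 1805], [14, 185, 13, 14, 78], [18, 198, 5, 7, 22], [420, 198, 5, 6, 19], [87, 211, 16, 48, 224], [34, 220, 34, 30, 557], [0, 233, 35, 76, 883], [348, 246, 10, 8, 53], [363, 246, 5, 7, 26], [361, 256, 9, 15, 31], [345, 277, 9, 6, 29], [357, 278, 9, 5, 21], [9, 359, 9, 7, 21], [368, 393, 11, 10, 43], [291, 427, 6, 22, 73]]
```

View pics/v5.png

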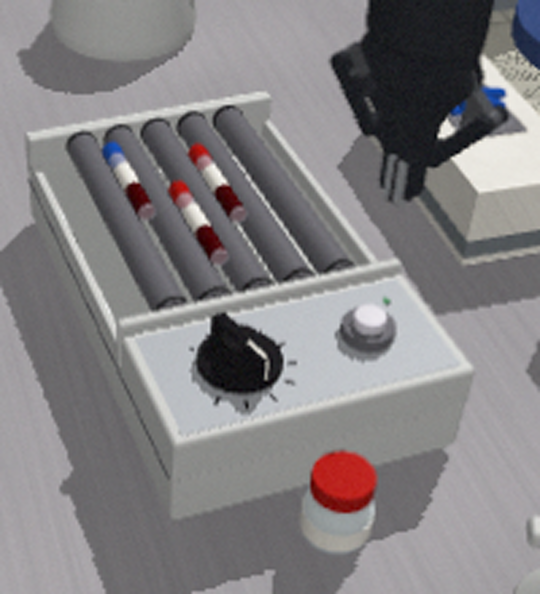

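Dial still four clicks on at crop (258,355), key out at (370,320), and tubes and jar where they were; the arm is clear. I'll let it settle, then hand in.

```bash
python3 -m crank '[[0,[0,0,0],0],[0,[0,0,0],0],[0,[0,0,0],0]]'; python3 -c "
from bench import arm
print(arm.job_done())"
```

```text
t: 8.07
eef_pos: [640.5, -57.8, 213.8]
orientation: [0.965, 0.262, -0.001, -0.001]
force: [-0.7, -1.1, 0.4]
finger_gap: -0.003
the job is handed in; nothing more can be done
None
```

I pushed the dial four clicks clockwise with the shut fingertip, from the fourth click position to the eighth. Then I pressed the start key to its hard stop, let it go and handed the job in at about t = 8.1 s. No verdict was reported.

- **Dial:** after the fingertip backed off, the pointer had moved 52.5 mm, inside the allowed 49.7 to 53.9 mm. Its angle measured -73.5 degrees against an expected -70.7, within the 8 degree tolerance and image accuracy. The last picture showed it unchanged after the key press.
- **Key:** the tip stopped firmly at 108.1 mm, about 5 mm below first contact. The push force peaked at about 13 N, below the 35 N limit. The last picture shows the key sprung back out.
- **Everything else:** the tubes and jar look unmoved in the last picture, and the robot was touching nothing. A rough before-and-after image comparison also flagged small patches near the rack and marker. I put these down to shadows, because the arm never went near them, but I did not check further.

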